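# Lock the weighing pan of the animal scale

### The arm

A 6-joint arm with a two-finger parallel gripper is mounted at the origin on the work surface. World frame = base frame: x ahead of the robot, y to its left, z up, the work surface at z = 0. Lengths are in m, angles in rad, forces in N, time in s.
With the tool pointing down it reaches from about 0.375 to 0.9 m from the base axis. Payload 3.1 kg.
Tool frame: the origin (TCP) lies between the finger pads; the fingertips stand 17 mm ahead of it and the grasp point (between the pads) lies 2 mm behind it; z points along the fingers, y is the line along which they close (so a half turn about z gives the same grasp; the last joint's range is limited). The gripper opens to 85 mm and grips with 20 to 120 N. Pads are 22 mm wide; open, the fingers measure 114 mm over their backs; the gripper's body (76 mm by 85 mm) begins 54 mm behind the grasp point. The pads swing forward as they close: fully open they stand 13 mm farther back than shut.
Start: joints at [-1.329, 0.527, 1.433, -0, 1.181, -0.178], TCP at [0.255, -0.57, 0.248] pointing down, gripper open.
Joint ranges: [-3.08, 3.08], [-0.75, 2.2], [0.22, 2.44], [-1.43, 4.57], [0, 2.65], [-2.85, 2.85]. Speed limits (rad/s): [2.79, 2.79, 3.14, 3.14, 3.14, 3.14].

### API

Orientations are given as a unit quaternion [x, y, z, w].
In Python, from station import sense, vision, order gives the robot as it stands.
- The arm moves only by the shell command python3 -m crank 'ROWS' [OPENING] [FORCE]. ROWS is JSON, a list of rows, each an object with "dp": the shift along the world's x, y, z in units of 30 mm (1.0 is 30 mm), a list of three; "angular": the turn, a rotation vector about the world's x, y, z in degrees, a list of three. In form: [{"dp": [dx, dy, dz], "angular": [ax, ay, az]}, ...]. A call has 1 to 20 rows; each row shifts and turns the commanded pose from where the row before left it; what a row does not reach is not made up. A row lasts 1/10 s, in which the tool goes at most 50 mm and 8.59 degrees, less where a joint would pass 70% of its speed; a pose out of reach is approached as far as the arm can. A call is refused whole if a number of a shift passes 1 or a number of a turn 8.59, either way. A call with a gripper value outside its range is refused whole. OPENING is the closure, from 0 (fully open) to 1 (shut), set as the call begins (- or left out, the last holds). The fingers move at their own pace and stop on an object; FORCE is the grip in N (left out, the last holds). Time passes only in rows, so rows that do not move let the fingers close. It gives the time, the measured TCP pose, the force, the opening and the grip force at its end, in the units of the state.
- sense(): the state, without advancing time (a new reading comes with each control period).
- vision.snapshot(name): name is "scene" or "top" or "wrist"; returns a dict with "image" (420x560x3 uint8, blue, green, red), "range_z" (420x560 float32, m along the optical axis (not along the pixel's ray), 0 where there is no reading), "mtx" (3x3 intrinsics, pixels), "pose" (4x4, takes a point from camera to world coordinates); the wrist camera has in their place "mount" (4x4, takes a point from camera to tool coordinates, whose origin is the TCP and whose axes are the flange's). Camera axes: x right, y down, z forward; pixel columns grow to the right and rows downward; lengths in m; the calibration is good to about 2 mm. A picture is of the moment at which its call begins: read the wrist's pose just before it.
- order.sign_off(): hands the job in; it is judged then, once.
The state is a dict: "t": time; "q": joint angles; "qd": joint speeds; "tau": joint torques, N m; "tcp_pos": TCP position; "tool_rot": TCP orientation; "force": force on the tool from outside, world axes, zero at the start; "ft_torque": the same for the moment, N m; "finger_gap": opening from 0.0 (shut) to 1.0 (fully open); "gripper_force": force on a finger pad.
Only numpy, scipy, OpenCV 4.12 (cv2) and the standard library are available. Lean on these libraries where they do the work, as an engineer would, in place of code of your own. Each camera call takes 0.05 s, during which the arm holds its last target. There are 200 camera calls.

### The job

Get the animal scale ready for weighing: using the black finger peg on its white pan, turn the pan in its seat, without lifting it out, until the pan's flat edge lies against the orange sprung bar and the bar has come forward onto the flat. Leave the food scale's round blue pan as it is, and let go of everything at the end.

Things in the scene. Friction and masses are not known exactly. Their poses are not given: they have to be found in the camera images.
- pan: White pan, a loose 0.4 kg disc 120 mm wide, 12 mm thick, turns either way in the scale's seat (1.5 mm play). Origin: circle centre, underside, 40 mm above table. +x points to the middle of its one flat, 48 mm out, 72 mm long. Opposite, at x = -38 mm, a round black peg 16 mm thick, spinning on its own axis, stands 52 to 88 mm above table. Job done: its x points as the scale's x. 1 to 5 N at the peg turns it.
- scale: Animal scale, fixed: grey deck 200 (x) by 170 mm (y), top 40 mm above table. Origin: centre of the pan's seat, at table height; z up; +x points to the orange bar and its housing (out to 103 mm, 18 mm above the deck). Dark steel rim round the pan, outer radius 70 mm, 8 mm above the deck, open on the bar's side. At the start the pan is turned 69 to 180 degrees from home, either way.
- lockbar (a joint): Orange bar on the scale, 56 mm long across the scale's x, top 15 mm above the deck. Slides along the scale's x; a 1.5 to 3 N spring pushes it towards the pan. Metres pushed back: about 0 (-0.002 to 0) when on the flat of the aligned pan (48 mm from the seat's centre), about 0.010 when on the pan's round edge. It comes forward by itself when the flat is turned to it and helps to square the pan.
- bluepan_peg (a point): Top centre of the black peg on the food scale's pan, 88 mm above table: a fully round loose blue disc of 120 mm with the same peg, on a like grey scale that has no bar. Must be left as it is.
Things that resemble listed ones, but are neither listed nor needed, are in the scene too. There is more than one size of the pan; the job needs the middle-sized.

How it is judged:
At the end, for the whole second after the job is handed in: White pan lying still in its seat (centre within 10 mm, raised under 4 mm, tilt under 3.4 degrees), its flat within 10 degrees of square to the orange bar, the bar come forward onto it (reading under 6 mm); blue pan's peg within 15 mm of its start (angle between the x axis of pan and the x axis of scale, either way round below 0.18 rad and value of joint lockbar below 0.006 m and horizontal distance between pan and scale below 0.01 m and z of pan in the frame of scale below 0.044 m and angle between pan's own z axis and vertical below 0.06 rad and linear speed of pan below 0.02 m/s and distance of bluepan_peg from where it was at the start of the episode below 0.015 m); the robot touches nothing.
It fails at once if the white pan is lifted out of its seat (more than 12 mm) (z of pan in the frame of scale above 0.052 m).
It fails at once if the blue pan is turned or moved (its peg by more than 15 mm) (distance of bluepan_peg from where it was at the start of the episode above 0.015 m).
It also fails if it takes over 35 s, if anything falls off the work surface, if the arm or the gripper's body presses on something with over 40 N, if the wrist force passes 120 N, or if a joint passes its speed limit or range.

## Working session

There is one attempt and no reset: what is moved stays moved. The work goes in short steps, Python scripts to look and compute and a shell command to move; the robot and the scene stay as the last step left them, time stands still between calls to the robot, and variables do not carry over. Pictures are saved under pics/ and viewed, at most 10 in all, crops included, and the job is handed in when it is done.

```bash
mkdir -p pics; python3 - <<'E'
from station import sense, vision
import cv2,numpy as np
s=sense();print(s['t'],s['tcp_pos'],s['tool_rot'],s['force'])
for n in('top','scene'):
    d=vision.snapshot(n);cv2.imwrite(f'pics/{n}0.png',d['image']);np.savez(f'{n}0.npz',**d)
E
```

```text
0.0 [ 0.25515513 -0.5698014   0.24732812] [ 9.77949902e-01  2.08836775e-01 -2.75936674e-05 -1.09120512e-03] [ 0.32095776 -1.36634083 -0.85786982]
```

View pics/top0.png

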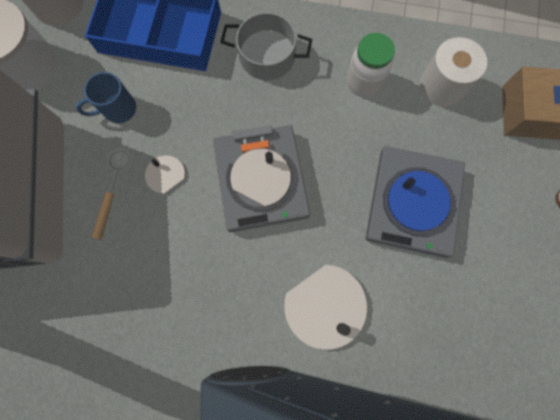

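View pics/scene0.png

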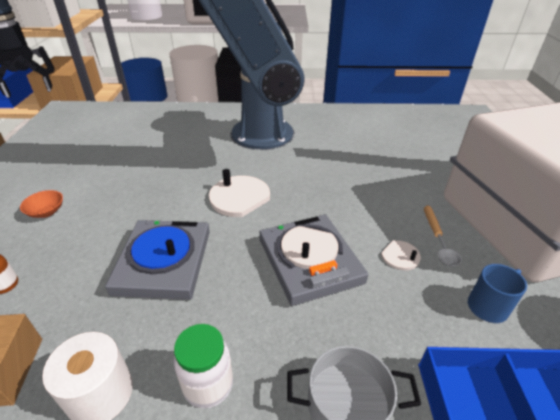

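The top view shows the animal scale at about (261,178), with the orange bar at (255,146) and the white pan's peg at (269,157). The blue scale is at (418,200). The loose white pans are decoys. Next I measure.

```bash
cat > h.py <<'E'
import numpy as np,cv2
def ray(d,uv,z,T=None):
    T=d['pose'] if T is None else T
    r=T[:3,:3]@np.linalg.inv(d['mtx'])@np.array([uv[0],uv[1],1.]);o=T[:3,3]
    return o+r*(z-o[2])/r[2]
def blobs(m,amin=8):
    n,l,s,c=cv2.connectedComponentsWithStats(m.astype(np.uint8));return [(c[i],s[i,4],l==i) for i in range(1,n) if s[i,4]>=amin]
E
python3 - <<'E'
from h import *
for n,box in(('top',(210,120,312,235)),('scene',(255,210,370,305))):
    d=dict(np.load(n+'0.npz'));im=d['image'];hsv=cv2.cvtColor(im,cv2.COLOR_BGR2HSV)
    roi=np.zeros(im.shape[:2],bool);x0,y0,x1,y1=box;roi[y0:y1,x0:x1]=1
    H,S,V=cv2.split(hsv)
    for nm,m,z in(('orange',(H<15)&(S>130)&(V>100),.055),('white',(S<70)&(V>150),.052),('dark',(V<40),.088)):
        for c,a,k in blobs(m&roi):
            if a<20: continue
            p=ray(d,c,z);ys,xs=np.where(k);r=cv2.minAreaRect(np.c_[xs,ys].astype(np.float32))
            T=d['pose'];v,u=int(c[1]),int(c[0]);zz=d['range_z'][v,u];w=T[:3,:3]@np.linalg.inv(d['mtx'])@np.array([u*zz,v*zz,zz])+T[:3,3]
            print(n,nm,c.round(1),a,p.round(3),'depth',w.round(3),'rect',np.round(r[1],1),round(r[2]))
            if n=='top' and nm=='orange':
                b=cv2.boxPoints(r);print([ray(d,q,z)[:2].round(3).tolist() for q in b])
    print(d['pose'][:3,3].round(2))
    cv2.imwrite(f'pics/{n}c.png',cv2.resize(im[y0:y1,x0:x1],None,fx=5,fy=5,interpolation=cv2.INTER_CUBIC))
d=dict(np.load('top0.npz'))
for uv in((216,136),(293,127),(310,214),(228,229)):print(ray(d,uv,.04).round(3))
E
```

```text
top orange [254.7 145.4] 168 [0.642 0.154 0.055] depth [0.644 0.156 0.052] rect [ 7.  26.9] 80
[[0.638, 0.182], [0.658, 0.131], [0.644, 0.126], [0.624, 0.177]]
top white [258.8 177.5] 2231 [0.577 0.132 0.052] depth [0.579 0.135 0.048] rect [57.3 50.9] 45
top white [277.8 157.2] 69 [0.627 0.103 0.052] depth [0.627 0.105 0.051] rect [15.6  6.4] 45
[0.36 0.04 0.8 ]
scene orange [322.3 267.3] 217 [0.653 0.152 0.055] depth [0.649 0.152 0.052] rect [ 8.8 28.2] 74
scene white [331.8 243.8] 3227 [0.583 0.177 0.052] depth [0.579 0.176 0.05 ] rect [114.  94.] 0
scene white [309.3 245.8] 1682 [0.591 0.129 0.052] depth [0.622 0.125 0.086] rect [57.3 40. ] 13
scene white [328.2 275.6] 210 [0.671 0.162 0.052] depth [0.673 0.162 0.055] rect [10.6 35.6] 74
scene white [259.8 291.9] 300 [0.714 0.03  0.052] depth [ 0.671  0.025 -0.001] rect [35. 15.] 90
scene dark [306.4 220.8] 48 [0.551 0.123 0.088] depth [0.495 0.127 0.041] rect [ 2.4 21.4] 77
scene dark [304.9 249.8] 52 [0.638 0.116 0.088] depth [0.626 0.115 0.079] rect [12.  4.] 90
[1.17 0.07 0.63]
[0.653 0.24  0.04 ]
[0.703 0.086 0.04 ]
[0.526 0.018 0.04 ]
[0.465 0.172 0.04 ]
```

View pics/topc.png

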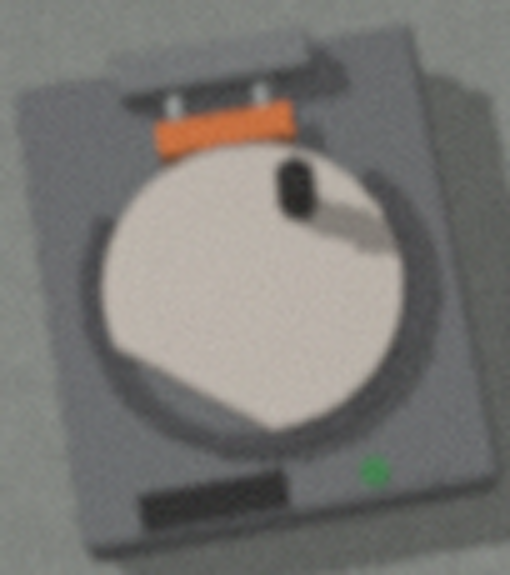

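Scale x points about 20.5° from world x. The seat centre is about (0.581, 0.130), and the peg lies about −41° from scale x, so the pan has to turn roughly −139°. I'll refine this once and then move.

```bash
python3 - <<'E'
from h import *
d=dict(np.load('top0.npz'));im=d['image'];V=im.max(2)
c=lambda x,y:(210+x/5-.4,120+y/5-.4)
print('peg top',ray(d,c(294,171),.088),'base',ray(d,c(298,208),.052))
# pan edge points right half (round), read from crop
P=np.array([ray(d,c(*q),.052)[:2] for q in((404,280),(395,235),(390,340),(360,390),(104,280),(115,335),(120,220),(160,172),(300,425))])
A=np.c_[2*P,np.ones(len(P))];s=np.linalg.lstsq(A,(P**2).sum(1),rcond=None)[0]
C=s[:2];print('C',C,'r',np.sqrt(s[2]+C@C))
f=[ray(d,c(*q),.052)[:2] for q in((118,348),(272,430))];e=f[1]-f[0];n=np.array([-e[1],e[0]]);n/=np.linalg.norm(n)
n=n if (f[0]-C)@n>0 else -n
print('flat len',np.linalg.norm(e),'dist',(f[0]-C)@n,'pan x deg',np.degrees(np.arctan2(n[1],n[0])))
for k in ('peg',):
    p=ray(d,c(294,171),.088)[:2]-C;print('peg r',np.linalg.norm(p),np.degrees(np.arctan2(p[1],p[0])))
E
python3 -m crank '[{"dp":[0.52,1,0],"angular":[0,0,6]},{"dp":[0.52,1,0],"angular":[0,0,6]},{"dp":[0.52,1,0],"angular":[0,0,6]},{"dp":[0.52,1,0],"angular":[0,0,6]},{"dp":[0.52,1,0],"angular":[0,0,6]},{"dp":[0.52,1,0],"angular":[0,0,6]},{"dp":[0.52,1,0],"angular":[0,0,6]},{"dp":[0.52,1,0],"angular":[0,0,6]},{"dp":[0.52,1,0],"angular":[0,0,6]},{"dp":[0.52,1,0],"angular":[0,0,6]},{"dp":[0.52,1,0],"angular":[0,0,6]},{"dp":[0.52,1,0],"angular":[0,0,6]}]' 0 20
```

```text
peg top [0.61718838 0.11921002 0.088     ] base [0.61511483 0.11868208 0.052     ]
C [0.58052625 0.12976094] r 0.0604177304544315
flat len 0.07025310633850437 dist 0.04922635917603615 pan x deg 162.31809300312725
peg r 0.03815015297873175 -16.055191582023774
t: 1.3
tcp_pos: [0.4428, -0.209, 0.2481]
tool_rot: [0.667, 0.745, -0.0, -0.0]
force: [-0.4, 0.5, 0.1]
finger_gap: 0.999
gripper_force: 0.0
```

```bash
python3 -m crank '[{"dp":[0.526,0.994,0],"angular":[0,0,6.1]},{"dp":[0.526,0.994,0],"angular":[0,0,6.1]},{"dp":[0.526,0.994,0],"angular":[0,0,6.1]},{"dp":[0.526,0.994,0],"angular":[0,0,6.1]},{"dp":[0.526,0.994,0],"angular":[0,0,6.1]},{"dp":[0.526,0.994,0],"angular":[0,0,6.1]},{"dp":[0.526,0.994,0],"angular":[0,0,6.1]},{"dp":[0.526,0.994,0],"angular":[0,0,6.1]},{"dp":[0.526,0.994,0],"angular":[0,0,6.1]},{"dp":[0.526,0.994,0],"angular":[0,0,6.1]},{"dp":[0.526,0.994,0],"angular":[0,0,6.1]},{"dp":[0,0,-1],"angular":[0,0,0]},{"dp":[0,0,-1],"angular":[0,0,0]},{"dp":[0,0,0],"angular":[0,0,0]}]'
python3 - <<'E'
from h import *
from station import sense,vision
from scipy.spatial.transform import Rotation as R
s=sense();d=vision.snapshot('wrist');cv2.imwrite('pics/w1.png',d['image'])
T=np.eye(4);T[:3,:3]=R.from_quat(s['tool_rot']).as_matrix();T[:3,3]=s['tcp_pos'];T=T@d['mount']
np.savez('w1.npz',T=T,**d)
print(s['tcp_pos'],s['q'],T[:3,3])
m=d['image'].max(2)<45
for c,a,k in blobs(m,60): print(c,a,ray(d,c,.088,T)[:2].round(4))
for p in ([.617,.119,.088],[.5805,.1298,.052]):
    q=np.linalg.inv(T)@np.r_[p,1];print('exp',(d['mtx']@q[:3]/q[2])[:2])
E
```

```text
t: 2.7
tcp_pos: [0.6125, 0.1179, 0.1836]
tool_rot: [0.146, 0.989, -0.001, -0.005]
force: [-1.4, 0.1, -0.8]
finger_gap: 0.999
gripper_force: 0.0
[0.61252338 0.11791534 0.1836439 ] [ 1.13140089e-02  6.05095070e-01  1.48862152e+00 -9.08771787e-05
  1.05871594e+00 -1.26709418e+00] [0.54485649 0.1377121  0.30842438]
[244.11956522  44.91123188] 1656 [0.5029 0.1299]
[544.57098765  71.05864198] 324 [0.571  0.3045]
[278.33333333 213.28310502] 438 [0.6126 0.1192]
[  7.22826087 245.8423913 ] 184 [ 0.58   -0.0764]
[279.51818221 368.28891423] 46474 [0.7396 0.0825]
exp [279.8591291  219.03242418]
exp [279.3510236  157.91501614]
```

View pics/w1.png

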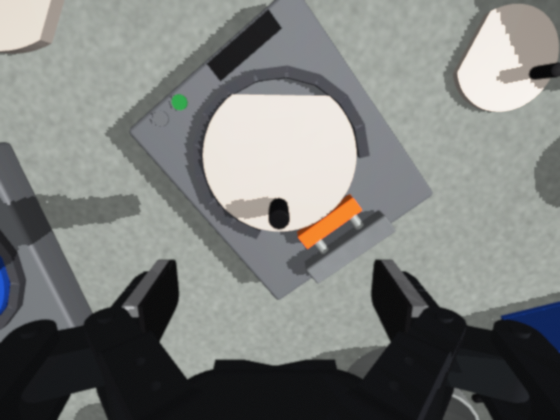

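The wrist view shows the peg top at about (279,219), exactly where I predicted it. The flat is parallel to the closing line, and the bar is at lower right. I'll descend and cage the peg.

```bash
python3 -m crank '[{"dp":[0.15,0.04,-0.84],"angular":[0,0,0]},{"dp":[0,0,-0.84],"angular":[0,0,0]},{"dp":[0,0,-0.84],"angular":[0,0,0]},{"dp":[0,0,-0.84],"angular":[0,0,0]},{"dp":[0,0,0],"angular":[0,0,0]},{"dp":[0,0,0],"angular":[0,0,0]}]' 0 20
python3 -m crank '[{"dp":[0,0,0],"angular":[0,0,0]},{"dp":[0,0,0],"angular":[0,0,0]},{"dp":[0,0,0],"angular":[0,0,0]},{"dp":[0,0,0],"angular":[0,0,0]},{"dp":[0,0,0],"angular":[0,0,0]},{"dp":[0,0,0],"angular":[0,0,0]}]' 0.72 20
python3 -c "
from station import *;import cv2
cv2.imwrite('pics/w2.png',vision.snapshot('wrist')['image'])"
```

```text
t: 3.35
tcp_pos: [0.6216, 0.1185, 0.0888]
tool_rot: [0.146, 0.989, 0.0, 0.001]
force: [0.5, -0.5, 0.7]
finger_gap: 1.001
gripper_force: 0.0
t: 3.95
tcp_pos: [0.6206, 0.1188, 0.0876]
tool_rot: [0.146, 0.989, 0.0, 0.0]
force: [0.4, 0.5, -0.8]
finger_gap: 0.285
gripper_force: 0.0
```

View pics/w2.png

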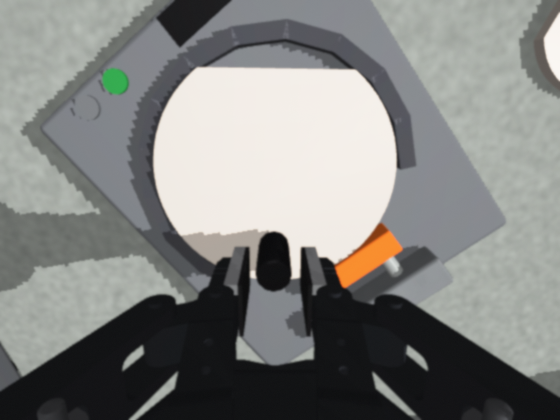

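The peg stands between the pads, at about (273,260). I'll lower slightly and turn along the first half of the arc.

```bash
python3 -m crank '[{"dp":[-0.12,0,-0.27],"angular":[0,0,0]},{"dp":[0,0,0],"angular":[0,0,0]},{"dp":[-0.067,-0.173,0],"angular":[0,0,-8.4]},{"dp":[-0.092,-0.161,0],"angular":[0,0,-8.4]},{"dp":[-0.114,-0.146,0],"angular":[0,0,-8.4]},{"dp":[-0.134,-0.128,0],"angular":[0,0,-8.4]},{"dp":[-0.152,-0.107,0],"angular":[0,0,-8.4]},{"dp":[-0.166,-0.084,0],"angular":[0,0,-8.4]},{"dp":[-0.176,-0.059,0],"angular":[0,0,-8.4]},{"dp":[-0.183,-0.032,0],"angular":[0,0,-8.4]},{"dp":[0,0,0],"angular":[0,0,0]},{"dp":[0,0,0],"angular":[0,0,0]}]'
python3 - <<'E'
from station import *;import cv2,numpy as np
a=sense()['tcp_pos'];r=np.array(a[:2])-[.5805,.1298];print(np.hypot(*r),np.degrees(np.arctan2(r[1],r[0])))
cv2.imwrite('pics/w3.png',vision.snapshot('wrist')['image'])
E
```

```text
t: 5.2
tcp_pos: [0.5845, 0.092, 0.0793]
tool_rot: [0.668, 0.744, -0.0, -0.0]
force: [1.0, 0.1, -0.2]
finger_gap: 0.278
gripper_force: 0.3
0.038023786625250695 -83.97520958375003
```

View pics/w3.png

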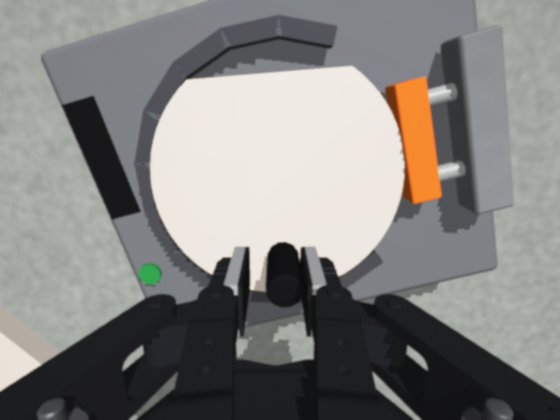

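The pan follows the tool, lagging by about 4°; the flat is now at the top of the image. I'll continue along the second half of the arc with a small overshoot.

```bash
python3 -m crank '[{"dp":[-0.185,-0.005,0],"angular":[0,0,-8.4]},{"dp":[-0.184,0.022,0],"angular":[0,0,-8.4]},{"dp":[-0.179,0.049,0],"angular":[0,0,-8.4]},{"dp":[-0.17,0.074,0],"angular":[0,0,-8.4]},{"dp":[-0.157,0.098,0],"angular":[0,0,-8.4]},{"dp":[-0.141,0.12,0],"angular":[0,0,-8.4]},{"dp":[-0.122,0.14,0],"angular":[0,0,-8.4]},{"dp":[-0.1,0.156,0],"angular":[0,0,-8.4]},{"dp":[-0.077,0.169,0],"angular":[0,0,-8.4]},{"dp":[-0.029,0.088,0],"angular":[0,0,-4.2]},{"dp":[0,0,0],"angular":[0,0,0]},{"dp":[0,0,0],"angular":[0,0,0]}]'
python3 - <<'E'
from station import *;import cv2,numpy as np
a=sense()['tcp_pos'];r=np.array(a[:2])-[.5805,.1298];print(np.hypot(*r),np.degrees(np.arctan2(r[1],r[0])))
cv2.imwrite('pics/w4.png',vision.snapshot('wrist')['image'])
E
```

```text
t: 6.45
tcp_pos: [0.5441, 0.1194, 0.0794]
tool_rot: [0.99, 0.142, -0.0, -0.0]
force: [-0.2, -0.2, 0.9]
finger_gap: 0.284
gripper_force: 0.0
0.03788480457807106 -164.14050098381637
```

View pics/w4.png

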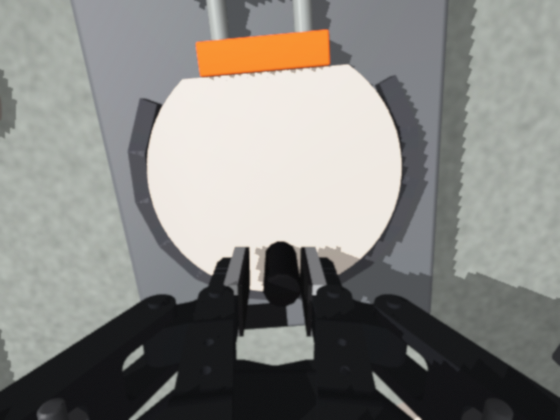

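The bar's edge runs along the flat, from about (200,75) to (330,67), and the pan looks square. I'll open, retreat and check.

```bash
python3 -m crank '[{"dp":[0,0,0],"angular":[0,0,0]},{"dp":[0,0,0],"angular":[0,0,0]},{"dp":[0,0,0],"angular":[0,0,0]},{"dp":[0,0,0],"angular":[0,0,0]},{"dp":[0,0,0.5],"angular":[0,0,0]},{"dp":[0,0,1],"angular":[0,0,0]},{"dp":[0,0,1],"angular":[0,0,0]},{"dp":[0,0,1],"angular":[0,0,0]},{"dp":[0,0,0],"angular":[0,0,0]},{"dp":[0,0,0],"angular":[0,0,0]},{"dp":[0,0,0],"angular":[0,0,0]}]' 0 20
python3 -c "
from station import *;import cv2
cv2.imwrite('pics/w5.png',vision.snapshot('wrist')['image'])"
```

```text
t: 7.6
tcp_pos: [0.5432, 0.1193, 0.1834]
tool_rot: [0.99, 0.141, -0.001, -0.0]
force: [-0.3, -0.2, 0.5]
finger_gap: 1.0
gripper_force: 0.0
```

View pics/w5.png

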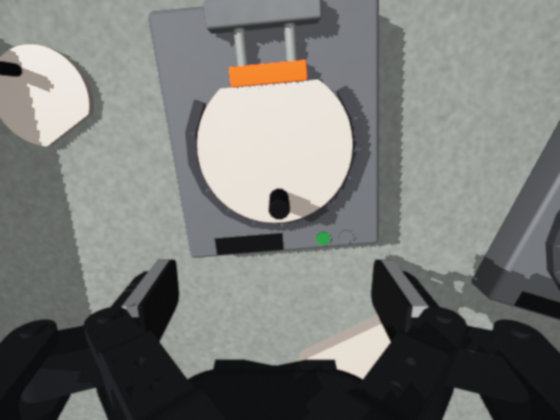

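The bar sits flush on the flat at about (268,82). The pan is square and seated, the peg at (279,204) is free, and the gripper is clear.

```bash
python3 -c "
from station import order;print(order.sign_off())"
```

```text
the job is handed in; nothing more can be done
None
```

I turned the white pan about 142° by its peg until its flat lay against the orange bar; the last wrist picture shows the bar forward on the flat. The blue pan was never approached, the gripper is open and clear, and the job was handed in at about 8 s; sign-off returned no verdict.

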